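Press the relief pieces home in order

ROBOT

A 7-joint arm with a two-finger parallel gripper is mounted at the origin on the work surface. World frame = base frame: x ahead of the robot, y to its left, z up, the work surface at z = 0. Lengths are in m, angles in degrees, forces in N, time in s.
With the tool pointing down it reaches from about 0.425 to 0.825 m from the base axis. Payload 3.6 kg.
Tool frame: the origin (TCP) lies at the very end of the fingers, on their centre line; the grasp point (between the pads) lies 19 mm behind it; z points along the fingers, y is the line along which they close (so a half turn about z gives the same grasp; the last joint's range is limited). The gripper opens to 93 mm and grips with 3 to 60 N. Pads are 15 mm wide; open, the fingers measure 128 mm over their backs; the gripper's body (75 mm by 188 mm) begins 65 mm behind the grasp point.
Start: joints at [69.242, 35.231, -0.722, 81.555, 0.464, 63.22, -2.315], TCP at [0.214, -0.614, 0.219] pointing down, gripper open.
Joint ranges: [-178.69, 178.69], [-17.37, 117.87], [-77.05, 75.6], [15.02, 138.74], [-78.02, 258.01], [0.78, 113.62], [-162.83, 162.83]. Speed limits (degrees/s): [159.86, 159.86, 180, 180, 180, 180, 180].

INTERFACE

Orientations are given as a 3x3 rotation matrix whose columns are the frame's x, y, z axes.
In Python, from station import arm, get_image, workorder gives the robot as it stands.
- The arm moves only by the shell command python3 -m creep 'ROWS' [FORCE]. ROWS is JSON, a list of rows, each a list of 3 entries, a list of its own where there are three numbers: the finger opening in m, from 0 to 0.093, then the shift along the world's x, y, z in m, then the turn about the world's z in rad. A call has 1 to 20 rows; each row shifts and turns the commanded pose from where the row before left it; what a row does not reach is not made up. A row lasts 1/10 s, in which the tool goes at most 50 mm and 8.59 degrees, less where a joint would pass 70% of its speed; a pose out of reach is approached as far as the arm can. A call is refused whole if a number of a shift passes 0.05 or a number of a turn 0.15, either way. A call with a gripper value outside its range is refused whole. The fingers move at their own pace and stop on an object; FORCE is the grip in N (left out, the last holds). Time passes only in rows, so rows that do not move let the fingers close. It gives the time, the measured TCP pose, the force, the opening and the grip force at its end, in the units of the state.
- arm.state(): the state, without advancing time (a new reading comes with each control period).
- get_image(name): name is "side" or "top"; returns a dict with "image" (480x640x3 uint8, red, green, blue), "fx", "fy", "cx", "cy" (pixels), "rvec" (rotation vector, rad) and "tvec" (3), from world to camera coordinates, as OpenCV has them. Camera axes: x right, y down, z forward; pixel columns grow to the right and rows downward; lengths in m; the calibration is good to about 2 mm. A picture is of the moment at which its call begins. There is no depth.
- workorder.close_job(): hands the job in; it is judged then, once.
The state is a dict: "t": time; "joint_positions": joint angles; "qvel": joint speeds; "joint_torque": joint torques, N m; "ee_pos": TCP position; "ee_rot": TCP orientation; "wrist_force": force on the tool from outside, world axes, zero at the start; "moment": the same for the moment, N m; "grip_width": finger opening in m; "gripper_force": force on a finger pad.
Only numpy, scipy, OpenCV 4.12 (cv2) and the standard library are available. Lean on these libraries where they do the work, as an engineer would, in place of code of your own. Each camera call takes 0.05 s, during which the arm holds its last target. There are 200 camera calls.

TASK

Three plaster pieces still stand a little proud on their dowels on the round dark relief board. With the fingertips, press each one gently straight down until it rests on its cork pad: first the knobbly clump, then the two-lobed bean, then the smooth round pebble. Do not press hard enough to crack the plaster, do not pull or lift anything, do not touch the plaster ring, leave the loose things where they are, and finish with the hand clear of everything.

Things in the scene. Friction and masses are not known exactly. Their poses are not given: they have to be found in the camera images.
- board: fixed round relief board, dark grey, two stacked discs (380 mm and 360 mm across, 24 mm thick together) lying on the table; origin at the centre of its underside, z up, top face 24 mm above it. The clump, bean, pebble and ring stand on it about 100 mm from its centre, one in each quarter, which is where varies.
- clump_top (a point): top of the knobbly clump, the biggest piece: white plaster, five lumps around a higher round middle lump (radius 22 mm), 80 mm across, 52 mm high. The point is the highest point of the middle lump and moves with the piece; z up.
- clump (a joint): how far the clump has been pressed down on its dowels, m; at 0 its underside stands 10 mm above its cork pad (pad 1.5 mm thick, on the board), 0.010 is fully home against the pad, where it stops hard; negative is pulled up. Starts between -0.002 and 0.002. It slides only vertically, with about 4 N of friction, and stays where it is left.
- bean_top (a point): top of the bean, white plaster, two equal round lobes (radius 21 mm, centres 44 mm apart along its own y) joined by a waist, 86 mm long, 42 mm wide, 42 mm high. The point is on the waist in the middle, 41 mm above the underside, and moves with the piece; z up.
- bean (a joint): how far the bean has been pressed down, m; same meaning, start range, friction and stop as for the clump: 0.010 is fully home.
- pebble_top (a point): top of the pebble, the smallest of the three: white plaster, one smooth round dome 43 mm across and 28 mm high. The point is the middle of its top and moves with the piece; z up.
- pebble (a joint): how far the pebble has been pressed down, m; same meaning, start range, friction and stop as for the clump: 0.010 is fully home.
- ring: white plaster ring with a hole, 66 mm across, 24 mm high, fixed on the board; not to be touched. Origin at the centre of its underside.
- tin: loose little aluminium tin, 36 mm across, 26 mm high, on the middle of the board; leave it. Origin at the centre of its underside.
- spare: loose small plaster offcut, 28 mm across, 19 mm high, on the board near its rim, not one of the pieces; leave it. Origin at the centre of its underside.
- tumbler: loose steel tumbler, 72 mm across, 120 mm high, on the table left of the board; leave it. Origin at the centre of its underside.
- hammer: loose hammer with a wooden handle, lying on the table left of the board; leave it.
- cast: loose four-lump plaster cast, about 80 mm across and 55 mm high, on the table right of the board; leave it. Origin at the centre of its underside.
- awl: loose awl with a handle like a screwdriver's, lying on the table right of the board; leave it.
- clump_pad: fixed cork pad, 1.5 mm thick, on the board under the clump, with the clump it carries; origin on the board's top face (24 mm above the table) straight below the clump's top point; z up, its axes turned as the piece's.
- bean_pad: fixed cork pad, 1.5 mm thick, on the board under the bean, with the bean it carries; origin on the board's top face (24 mm above the table) straight below the bean's top point; z up, its axes turned as the piece's.
- pebble_pad: fixed cork pad, 1.5 mm thick, on the board under the pebble, with the pebble it carries; origin on the board's top face (24 mm above the table) straight below the pebble's top point; z up, its axes turned as the piece's.

How it is judged:
By the outcome, as a careful person would: the job done as asked, in the order asked, and still so for the second after the job is handed in, with the robot touching nothing.
It also fails if it takes over 43 s, if anything falls off the work surface, if the arm or the gripper's body presses on something with over 40 N, if the wrist force passes 120 N, or if a joint passes its speed limit or range.

## Working session

There is one attempt and no reset: what is moved stays moved. The work goes in short steps, Python scripts to look and compute and a shell command to move; the robot and the scene stay as the last step left them, time stands still between calls to the robot, and variables do not carry over. Pictures are saved under pics/ and viewed, at most 10 in all, crops included, and the job is handed in when it is done.

```bash
mkdir -p pics; python3 - <<'E'
from station import arm,get_image
import cv2,numpy as np
for n in("top","side"):
    d=get_image(n); cv2.imwrite(f"pics/{n}0.png",d["image"][:,:,::-1])
    R=cv2.Rodrigues(np.array(d["rvec"],float))[0]; print(n,d["fx"],d["cx"],d["cy"],"cam",-R.T@np.array(d["tvec"]).ravel(),R.round(2).tolist())
s=arm.state();print(s["t"],s["ee_pos"],s["ee_rot"],s["wrist_force"],s["grip_width"])
E
```

```text
top 500.32386124154914 320.4489937110627 239.20112750935309 cam [ 0.40881252 -0.02110411  1.20815464] [[0.0, -1.0, 0.0], [-1.0, -0.0, -0.09], [0.09, -0.0, -1.0]]
side 500.84672115523057 326.8007023473791 238.7176581223322 cam [ 0.42399428 -0.83078171  1.06184777] [[0.99, -0.16, -0.02], [-0.13, -0.76, -0.64], [0.09, 0.64, -0.77]]
0.1 [ 0.21396036 -0.6130411   0.21761163] [[ 9.44134588e-01  3.29559231e-01 -7.70434492e-04]
 [ 3.29560131e-01 -9.44132194e-01  2.12626497e-03]
 [-2.66617571e-05 -2.26138480e-03 -9.99997443e-01]] [-0.53571922 -0.21402905  0.20237877] 0.09251991296330105
```

View pics/top0.png

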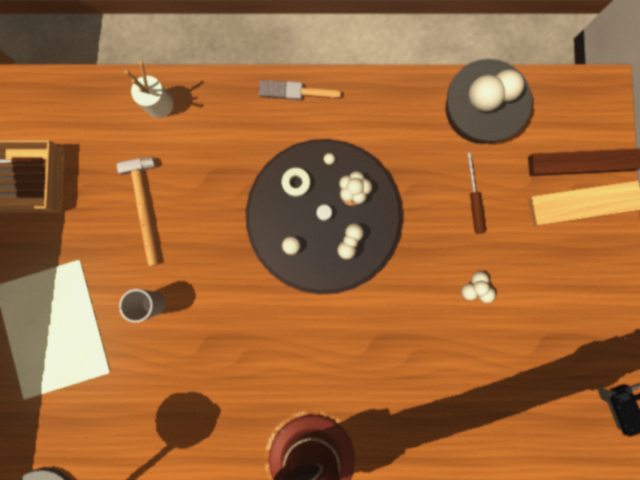

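View pics/side0.png

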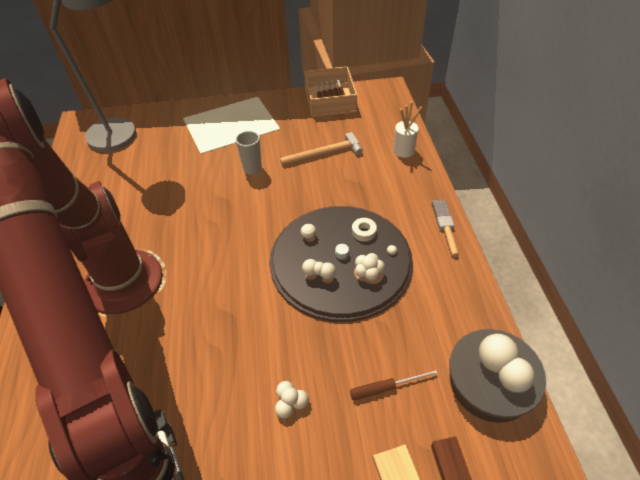

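The top view shows the board centre near (324,215), clump (355,188), bean (351,241), pebble (291,246), ring (295,181), tin (324,212) and spare (329,159). The side view shows the same layout.

```bash
cat > h.py <<'E'
import cv2,numpy as np
from station import arm,get_image
def ray(d,uv,z):
    R=cv2.Rodrigues(np.array(d["rvec"],float))[0]; c=-R.T@np.array(d["tvec"],float).ravel()
    v=R.T@np.array([(uv[0]-d["cx"])/d["fx"],(uv[1]-d["cy"])/d["fy"],1]); return c+v*(z-c[2])/v[2]
def blobs(d,x0,y0,x1,y1):
    h=cv2.cvtColor(d["image"],cv2.COLOR_RGB2HSV)
    m=((h[:,:,2]>120)&(h[:,:,1]<110)).astype(np.uint8); k=np.zeros_like(m);k[y0:y1,x0:x1]=1
    return [(c,cv2.moments(c)) for c in cv2.findContours(m*k,cv2.RETR_EXTERNAL,cv2.CHAIN_APPROX_NONE)[0] if len(c)>10]
E
python3 - <<'E'
from h import *
for n,b in(("top",(255,145,395,285)),("side",(280,210,405,300))):
    d=get_image(n)
    for c,M in blobs(d,*b):
        u=(M["m10"]/M["m00"],M["m01"]/M["m00"]); (rc,rs,ra)=cv2.minAreaRect(c)
        print(n,np.round(u,1),M["m00"],np.round(rc,1),np.round(rs,1),round(ra),[ray(d,u,z)[:2].round(4).tolist() for z in(.045,.0565,.065)])
E
python3 - <<'E'
import cv2,numpy as np
a=cv2.imread("pics/top0.png")[145:285,255:395];b=cv2.imread("pics/side0.png")[200:310,275:415]
a=cv2.resize(a,(400,400),interpolation=3);b=cv2.resize(b,(400,314),interpolation=3);b=cv2.copyMakeBorder(b,0,86,0,0,0)
cv2.imwrite("pics/c0.png",np.hstack([a,b]))
E
```

```text
top [289.9 245.5] 232.0 [289.5 245.5] [17. 17.] 90 [[0.495, 0.0491], [0.4941, 0.0484], [0.4935, 0.0479]]
top [349.5 241.4] 506.5 [349.5 241.5] [17.6 36.3] 24 [[0.5047, -0.0897], [0.5037, -0.0891], [0.503, -0.0886]]
top [323.5 212. ] 185.0 [323.5 212. ] [16. 15.] 90 [[0.5737, -0.0292], [0.572, -0.0291], [0.5708, -0.029]]
top [354.  187.6] 716.5 [353.  188.5] [31.8 31.8] 45 [[0.6318, -0.101], [0.6296, -0.1003], [0.6279, -0.0997]]
top [295.2 181.4] 636.5 [295.  181.5] [29. 28.] 90 [[0.6463, 0.0374], [0.644, 0.0368], [0.6423, 0.0364]]
top [328.5 158.5] 95.0 [328.5 158.5] [11. 11.] 90 [[0.7014, -0.041], [0.6985, -0.0408], [0.6964, -0.0407]]
side [368.2 265.2] 558.0 [367.5 265. ] [27.6 27.6] 45 [[0.6303, -0.0903], [0.628, -0.0987], [0.6262, -0.1049]]
side [391.2 248.9] 63.5 [391.3 248.8] [8.5 9.2] 45 [[0.7003, -0.0485], [0.6972, -0.0574], [0.6949, -0.0639]]
side [341.2 249.1] 136.5 [341. 249.] [12.7 14.1] 45 [[0.5723, -0.0272], [0.5706, -0.0363], [0.5693, -0.043]]
side [301.4 273.5] 1736.5 [307.5 268. ] [55. 62.] 0 [[0.4601, -0.0875], [0.4597, -0.0959], [0.4594, -0.1021]]
side [307.2 229.6] 161.5 [307.3 229.3] [13.4 15.6] 45 [[0.4938, 0.0547], [0.493, 0.0447], [0.4924, 0.0373]]
side [363.2 227.8] 430.5 [363.  227.5] [21.9 24.7] 45 [[0.6435, 0.0351], [0.641, 0.0253], [0.6392, 0.0181]]
```

View pics/c0.png

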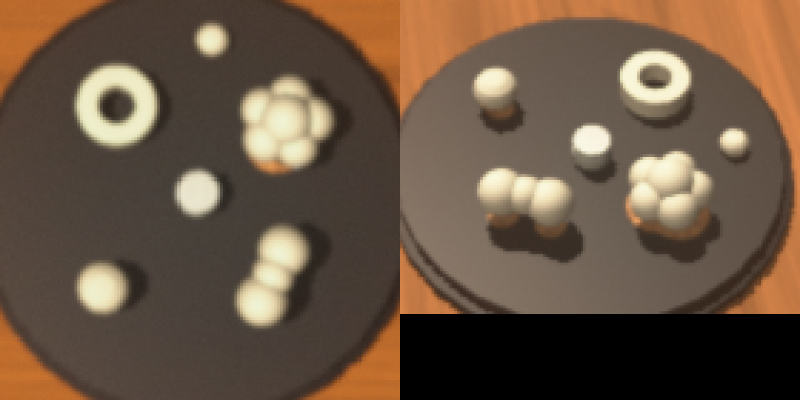

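The crop confirms it: the clump's middle lump is at about (356,186) in the full top image and the bean's waist at about (350,241). The bean's long axis runs along (0.92,-0.39), and the pebble is at about (290,245). I'm moving over the clump with the fingers closing, turned so they lie across the bean later.

```bash
python3 -m creep '[[0,[0.01,0.012,0],-0.037],[0,[0.02,0.025,0],-0.037],[0,[0.0215,0.0265,0],-0.037],[0,[0.0215,0.0265,0],-0.037],[0,[0.0215,0.0265,-0.005],-0.037],[0,[0.0215,0.0265,-0.005],-0.037],[0,[0.0215,0.0265,-0.005],-0.037],[0,[0.0215,0.0265,-0.005],-0.037],[0,[0.0215,0.0265,-0.005],-0.037],[0,[0.0215,0.0265,-0.005],-0.037],[0,[0.0215,0.0265,-0.005],-0.037],[0,[0.0215,0.0265,-0.005],-0.037],[0,[0.0215,0.0265,-0.005],-0.037],[0,[0.0215,0.0265,-0.005],-0.037],[0,[0.0215,0.0265,-0.005],-0.037],[0,[0.0215,0.0265,-0.005],-0.037],[0,[0.0215,0.0265,-0.005],-0.037],[0,[0.0215,0.0265,-0.005],-0.037],[0,[0.02,0.025,-0.005],-0.037],[0,[0.02,0.024,-0.005],-0.037]]' 10; python3 -m creep '[[0,[0,0,0],0],[0,[0,0,0],0],[0,[0,0,0],0]]'
```

```text
t: 2.2
ee_pos: [0.6289, -0.1021, 0.1382]
ee_rot: [[0.919, -0.394, -0.0], [-0.394, -0.919, 0.0], [-0.0, -0.0, -1.0]]
wrist_force: [0.8, -0.1, 0.6]
grip_width: 0.0004
gripper_force: 0.0
t: 2.5
ee_pos: [0.6274, -0.1056, 0.1387]
ee_rot: [[0.919, -0.395, -0.001], [-0.395, -0.919, -0.001], [-0.0, 0.002, -1.0]]
wrist_force: [0.1, -0.7, -1.5]
grip_width: 0.0004
gripper_force: 0.0
```

```bash
python3 -m creep '[[0,[0.001,0.001,-0.012],0],[0,[0.001,0.001,-0.012],0],[0,[0,0,-0.012],0],[0,[0,0,0],0],[0,[0,0,0],0]]'; python3 - <<'E'
from h import *
s=[arm.state()["ee_pos"] for _ in range(1)];print(s)
o=[]
for n,(x0,y0,x1,y1) in(("top",(315,150,395,230)),("side",(330,210,410,290))):
    d=get_image(n);o.append(cv2.resize(d["image"][y0:y1,x0:x1,::-1],(400,400),interpolation=3))
    R=cv2.Rodrigues(np.array(d["rvec"],float))[0]
    print(n,(cv2.projectPoints(np.array([arm.state()["ee_pos"]]),np.array(d["rvec"],float),np.array(d["tvec"],float),np.array([[d["fx"],0,d["cx"]],[0,d["fy"],d["cy"]],[0,0,1]]),None)[0].ravel()-[x0,y0])*5)
cv2.imwrite("pics/c1.png",np.hstack(o))
E
```

```text
t: 3.0
ee_pos: [0.6298, -0.1018, 0.1019]
ee_rot: [[0.919, -0.393, -0.001], [-0.393, -0.919, 0.0], [-0.001, 0.0, -1.0]]
wrist_force: [-0.1, -0.3, 0.3]
grip_width: 0.0004
gripper_force: 0.0
[array([ 0.62977395, -0.10178237,  0.1018689 ])]
top [205.62489823 166.78112334]
side [201.88660682 222.94792048]
```

View pics/c1.png

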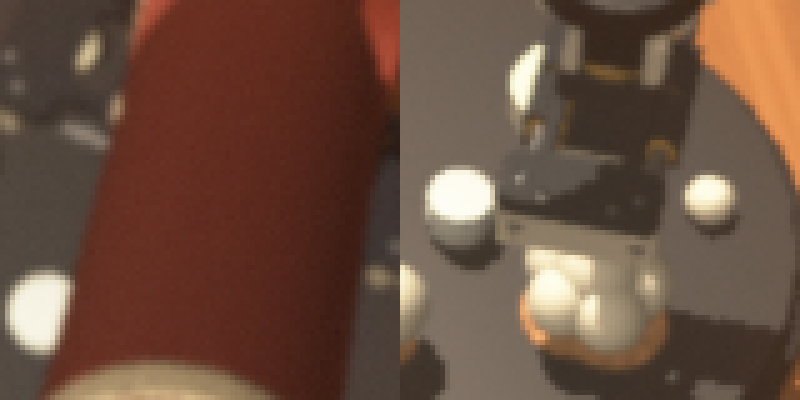

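The crop shows the gripper body, seen edge-on, hiding the fingers. The clump, at crop x 525–665, sits centred under the projected TCP at 602. I'll descend gently by force.

```bash
python3 -m creep '[[0,[0,0,-0.004],0],[0,[0,0,-0.004],0],[0,[0,0,-0.002],0],[0,[0,0,-0.001],0],[0,[0,0,-0.001],0],[0,[0,0,-0.001],0],[0,[0,0,-0.001],0],[0,[0,0,-0.001],0]]'; python3 -m creep '[[0,[0,0,-0.001],0],[0,[0,0,-0.001],0],[0,[0,0,-0.001],0]]';python3 -m creep '[[0,[0,0,-0.001],0],[0,[0,0,-0.001],0],[0,[0,0,0],0]]'
```

```text
t: 3.9
ee_pos: [0.6302, -0.1017, 0.0876]
ee_rot: [[0.919, -0.393, 0.0], [-0.393, -0.919, 0.0], [0.0, -0.0, -1.0]]
wrist_force: [-0.1, 0.0, 1.7]
grip_width: 0.0005
gripper_force: 1.1
t: 4.2
ee_pos: [0.6303, -0.1017, 0.085]
ee_rot: [[0.919, -0.393, 0.0], [-0.393, -0.919, 0.0], [0.0, -0.0, -1.0]]
wrist_force: [-0.3, 0.1, 2.9]
grip_width: 0.0005
gripper_force: 1.5
t: 4.5
ee_pos: [0.6303, -0.1017, 0.0825]
ee_rot: [[0.919, -0.393, 0.0], [-0.393, -0.919, -0.0], [0.0, -0.0, -1.0]]
wrist_force: [-0.9, 0.5, 2.4]
grip_width: 0.0004
gripper_force: 1.1
```

```bash
python3 -m creep '[[0,[0,0,-0.001],0],[0,[0,0,-0.001],0],[0,[0,0,-0.001],0]]'; python3 -m creep '[[0,[0,0,-0.001],0],[0,[0,0,-0.0005],0]]';python3 -m creep '[[0,[0,0,-0.0005],0],[0,[0,0,0],0]]'
```

```text
t: 4.8
ee_pos: [0.6303, -0.1017, 0.0796]
ee_rot: [[0.919, -0.393, 0.0], [-0.393, -0.919, -0.0], [0.0, -0.0, -1.0]]
wrist_force: [-1.8, -0.7, 3.1]
grip_width: 0.0005
gripper_force: 1.5
t: 5.0
ee_pos: [0.6303, -0.1017, 0.078]
ee_rot: [[0.919, -0.393, 0.0], [-0.393, -0.919, -0.0], [0.0, -0.0, -1.0]]
wrist_force: [-0.3, -0.1, 3.1]
grip_width: 0.0006
gripper_force: 1.4
t: 5.2
ee_pos: [0.6303, -0.1016, 0.0777]
ee_rot: [[0.919, -0.393, 0.0], [-0.393, -0.919, 0.0], [0.0, -0.0, -1.0]]
wrist_force: [0.0, -0.3, 3.4]
grip_width: 0.0003
gripper_force: 1.7
```

```bash
python3 -m creep '[[0,[0,0,-0.0005],0],[0,[0,0,0],0]]'; python3 -m creep '[[0,[0,0,-0.0005],0],[0,[0,0,0],0]]'
```

```text
t: 5.4
ee_pos: [0.6303, -0.1017, 0.0777]
ee_rot: [[0.919, -0.393, 0.0], [-0.393, -0.919, 0.0], [0.0, -0.0, -1.0]]
wrist_force: [-0.9, -0.4, 5.5]
grip_width: 0.0007
gripper_force: 2.8
t: 5.6
ee_pos: [0.6304, -0.1017, 0.0776]
ee_rot: [[0.919, -0.393, 0.001], [-0.393, -0.919, 0.0], [0.0, -0.0, -1.0]]
wrist_force: [-1.4, 0.6, 8.5]
grip_width: 0.0007
gripper_force: 3.8
```

The clump is home: z stays at 0.0776 while the force rises. Next is the bean.

```bash
python3 -m creep '[[0,[0,0,0.002],0],[0,[0,0,0.008],0],[0,[0,0,0.02],0],[0,[0,0,0.015],0],[0,[-0.01,0.001,0],0],[0,[-0.02,0.002,0],0],[0,[-0.025,0.002,0],0],[0,[-0.025,0.002,0],0],[0,[-0.025,0.002,0],0],[0,[-0.015,0.002,0],0],[0,[-0.006,0.001,0],0],[0,[0,0,-0.01],0],[0,[0,0,-0.015],0],[0,[0,0,0],0],[0,[0,0,0],0]]'; python3 - <<'E'
from h import *
o=[]
d=get_image("side");x0,y0=310,200
u=cv2.projectPoints(np.array([arm.state()["ee_pos"]]),np.array(d["rvec"],float),np.array(d["tvec"],float),np.array([[d["fx"],0,d["cx"]],[0,d["fy"],d["cy"]],[0,0,1]]),None)[0].ravel();print((u-[270,200])*5)
cv2.imwrite("pics/c2.png",cv2.resize(d["image"][200:310,270:420,::-1],(750,550),interpolation=3))
E
```

```text
t: 7.1
ee_pos: [0.5048, -0.0897, 0.0961]
ee_rot: [[0.919, -0.393, -0.0], [-0.393, -0.919, -0.0], [-0.0, 0.0, -1.0]]
wrist_force: [0.4, 0.4, 0.2]
grip_width: 0.0004
gripper_force: 0.0
[243.10491933 296.24993973]
```

View pics/c2.png

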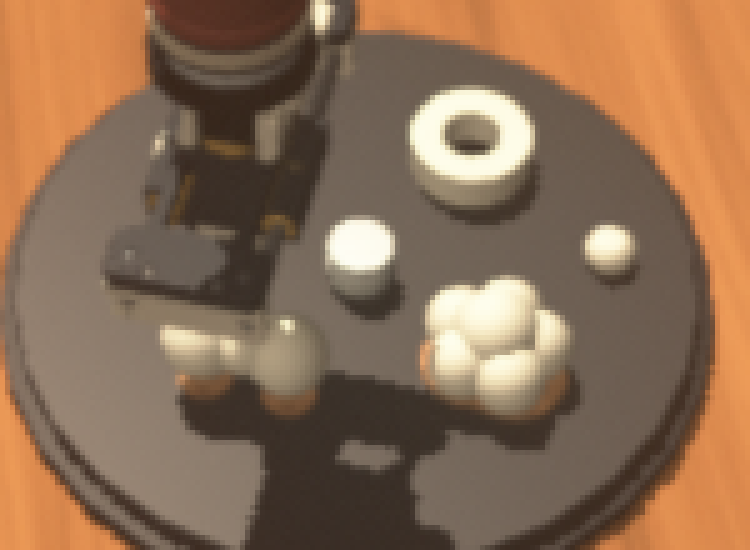

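The clump now sits low on its pad at crop (505,340). The bean's waist is at about x=238, under the projected TCP at x=243. Pressing.

```bash
python3 -m creep '[[0,[-0.001,0,-0.005],0],[0,[0,0,-0.005],0],[0,[0,0,-0.003],0],[0,[0,0,-0.002],0],[0,[0,0,-0.001],0],[0,[0,0,-0.001],0],[0,[0,0,-0.001],0],[0,[0,0,-0.001],0]]'; python3 -m creep '[[0,[0,0,-0.001],0],[0,[0,0,-0.001],0],[0,[0,0,-0.001],0]]';python3 -m creep '[[0,[0,0,-0.001],0],[0,[0,0,-0.001],0],[0,[0,0,-0.001],0]]';python3 -m creep '[[0,[0,0,-0.001],0],[0,[0,0,-0.001],0]]'
```

```text
t: 7.95
ee_pos: [0.5033, -0.0897, 0.0777]
ee_rot: [[0.919, -0.393, 0.0], [-0.393, -0.919, 0.0], [0.0, -0.0, -1.0]]
wrist_force: [-0.3, -0.4, 3.7]
grip_width: 0.0002
gripper_force: 1.5
t: 8.25
ee_pos: [0.5034, -0.0897, 0.0748]
ee_rot: [[0.919, -0.393, 0.001], [-0.393, -0.919, 0.0], [0.001, -0.0, -1.0]]
wrist_force: [-0.7, 0.1, 3.0]
grip_width: 0.0004
gripper_force: 1.5
t: 8.55
ee_pos: [0.5033, -0.0897, 0.0716]
ee_rot: [[0.919, -0.393, 0.0], [-0.393, -0.919, 0.0], [0.0, -0.0, -1.0]]
wrist_force: [0.0, 1.0, 3.1]
grip_width: 0.0006
gripper_force: 1.5
t: 8.75
ee_pos: [0.5033, -0.0897, 0.0696]
ee_rot: [[0.919, -0.393, 0.0], [-0.393, -0.919, 0.0], [0.0, -0.0, -1.0]]
wrist_force: [-0.2, 0.2, 3.0]
grip_width: 0.0008
gripper_force: 1.5
```

```bash
python3 -m creep '[[0,[0,0,-0.001],0],[0,[0,0,-0.001],0],[0,[0,0,-0.0005],0]]'; python3 -m creep '[[0,[0,0,-0.0005],0],[0,[0,0,0],0]]';python3 -m creep '[[0,[0,0,-0.0005],0],[0,[0,0,0],0]]'
```

```text
t: 9.05
ee_pos: [0.5033, -0.0897, 0.067]
ee_rot: [[0.919, -0.393, 0.0], [-0.393, -0.919, -0.0], [0.0, -0.0, -1.0]]
wrist_force: [-0.5, 0.1, 3.0]
grip_width: 0.0006
gripper_force: 1.4
t: 9.25
ee_pos: [0.5033, -0.0897, 0.0667]
ee_rot: [[0.919, -0.393, 0.0], [-0.393, -0.919, 0.0], [0.0, -0.0, -1.0]]
wrist_force: [-0.3, -0.2, 3.5]
grip_width: 0.0006
gripper_force: 1.4
t: 9.45
ee_pos: [0.5033, -0.0897, 0.0666]
ee_rot: [[0.919, -0.393, 0.0], [-0.393, -0.919, 0.0], [0.0, -0.0, -1.0]]
wrist_force: [-0.6, 0.3, 6.0]
grip_width: 0.0008
gripper_force: 2.9
```

```bash
python3 -m creep '[[0,[0,0,-0.0005],0],[0,[0,0,0],0]]'; python3 -m creep '[[0,[0,0,0.002],0],[0,[0,0,0.008],0],[0,[0,0,0.02],0],[0,[0,0,0.005],0],[0,[-0.001,0.011,0],0],[0,[-0.001,0.02,0],0],[0,[-0.0015,0.025,0],0],[0,[-0.0015,0.025,0],0],[0,[-0.0015,0.025,0],0],[0,[-0.0015,0.02,0],0],[0,[-0.001,0.012,0],0],[0,[0,0,-0.01],0],[0,[0,0,-0.012],0],[0,[0,0,0],0],[0,[0,0,0],0]]'; python3 - <<'E'
from h import *
d=get_image("side")
u=cv2.projectPoints(np.array([arm.state()["ee_pos"]]),np.array(d["rvec"],float),np.array(d["tvec"],float),np.array([[d["fx"],0,d["cx"]],[0,d["fy"],d["cy"]],[0,0,1]]),None)[0].ravel();print((u-[270,200])*5)
cv2.imwrite("pics/c3.png",cv2.resize(d["image"][200:310,270:420,::-1],(750,550),interpolation=3))
E
```

```text
t: 9.65
ee_pos: [0.5034, -0.0897, 0.0665]
ee_rot: [[0.919, -0.393, 0.001], [-0.393, -0.919, 0.0], [0.001, -0.0, -1.0]]
wrist_force: [-2.0, 0.5, 10.5]
grip_width: 0.0007
gripper_force: 4.4
t: 11.15
ee_pos: [0.4938, 0.0469, 0.0779]
ee_rot: [[0.918, -0.395, -0.002], [-0.395, -0.918, -0.001], [-0.001, 0.001, -1.0]]
wrist_force: [0.1, -0.8, -0.3]
grip_width: 0.0005
gripper_force: 0.0
[185.77718698 117.12659767]
```

View pics/c3.png

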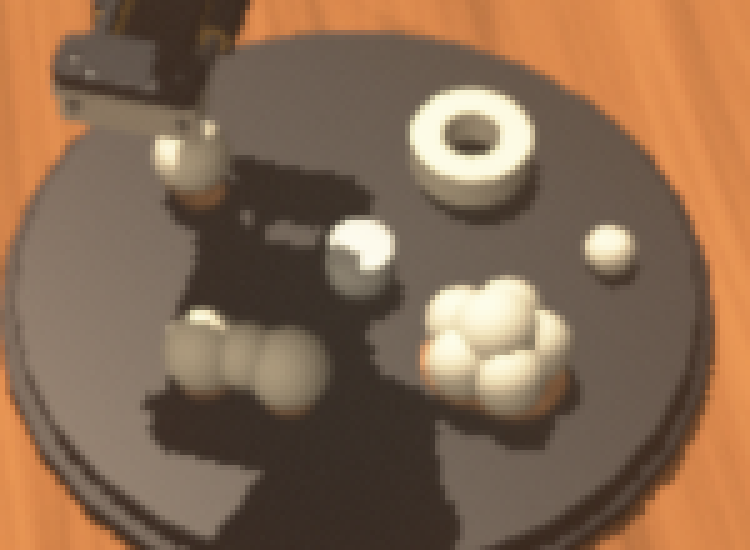

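The bean is home on its pad at crop (245,355). The pebble, at x≈190, lies under the projected TCP at x=186. Pressing.

```bash
python3 -m creep '[[0,[0.001,0,-0.005],0],[0,[0,0,-0.004],0],[0,[0,0,-0.002],0],[0,[0,0,-0.001],0],[0,[0,0,-0.001],0],[0,[0,0,-0.001],0],[0,[0,0,-0.001],0]]'; python3 -m creep '[[0,[0,0,-0.001],0],[0,[0,0,-0.001],0],[0,[0,0,-0.001],0]]';python3 -m creep '[[0,[0,0,-0.001],0],[0,[0,0,-0.001],0],[0,[0,0,-0.001],0]]'
```

```text
t: 11.9
ee_pos: [0.4953, 0.0484, 0.0637]
ee_rot: [[0.919, -0.393, 0.0], [-0.393, -0.919, 0.0], [0.0, -0.0, -1.0]]
wrist_force: [0.5, 1.3, 1.3]
grip_width: 0.0003
gripper_force: 1.0
t: 12.2
ee_pos: [0.4953, 0.0484, 0.0608]
ee_rot: [[0.919, -0.393, 0.0], [-0.393, -0.919, 0.0], [0.0, -0.0, -1.0]]
wrist_force: [-0.6, -0.3, 3.5]
grip_width: 0.0002
gripper_force: 1.5
t: 12.5
ee_pos: [0.4953, 0.0484, 0.0576]
ee_rot: [[0.919, -0.393, 0.0], [-0.393, -0.919, 0.0], [0.0, -0.0, -1.0]]
wrist_force: [-0.9, -0.3, 2.6]
grip_width: 0.0005
gripper_force: 1.5
```

```bash
python3 -m creep '[[0,[0,0,-0.001],0],[0,[0,0,-0.001],0],[0,[0,0,-0.001],0],[0,[0,0,-0.0005],0]]'; python3 -m creep '[[0,[0,0,-0.0005],0],[0,[0,0,0],0]]';python3 -m creep '[[0,[0,0,-0.0005],0],[0,[0,0,0],0]]';python3 -m creep '[[0,[0,0,-0.0005],0],[0,[0,0,0],0]]'
```

```text
t: 12.9
ee_pos: [0.4953, 0.0484, 0.054]
ee_rot: [[0.919, -0.393, 0.0], [-0.393, -0.919, 0.0], [0.0, -0.0, -1.0]]
wrist_force: [-0.3, 0.2, 3.4]
grip_width: 0.0008
gripper_force: 1.4
t: 13.1
ee_pos: [0.4953, 0.0483, 0.0536]
ee_rot: [[0.919, -0.393, 0.0], [-0.393, -0.919, 0.0], [0.0, -0.0, -1.0]]
wrist_force: [-0.7, -0.6, 2.3]
grip_width: 0.0007
gripper_force: 1.1
t: 13.3
ee_pos: [0.4953, 0.0484, 0.0535]
ee_rot: [[0.919, -0.393, 0.0], [-0.393, -0.919, 0.0], [0.0, -0.0, -1.0]]
wrist_force: [-0.1, 0.6, 5.5]
grip_width: 0.0009
gripper_force: 2.6
t: 13.5
ee_pos: [0.4953, 0.0484, 0.0534]
ee_rot: [[0.919, -0.393, 0.0], [-0.393, -0.919, 0.0], [0.0, -0.001, -1.0]]
wrist_force: [-1.2, -0.0, 8.6]
grip_width: 0.0008
gripper_force: 4.2
```

The pebble is home too. I'll lift the hand clear and check.

```bash
python3 -m creep '[[0,[0,0,0.002],0],[0,[0,0,0.008],0],[0,[0,0,0.02],0],[0,[0,0,0.03],0],[0,[0,0,0.03],0],[0,[0,0,0.03],0],[0,[0,0,0.03],0],[0,[0,0,0.01],0],[0,[0,0,0],0],[0,[0,0,0],0],[0,[0,0,0],0]]'; python3 - <<'E'
from h import *
d=get_image("side")
cv2.imwrite("pics/c4.png",cv2.resize(d["image"][200:310,270:420,::-1],(750,550),interpolation=3))
E
```

```text
t: 14.6
ee_pos: [0.494, 0.0483, 0.211]
ee_rot: [[0.919, -0.393, -0.004], [-0.393, -0.919, -0.001], [-0.003, 0.002, -1.0]]
wrist_force: [0.4, 0.3, 0.2]
grip_width: 0.0005
gripper_force: 0.0
```

View pics/c4.png

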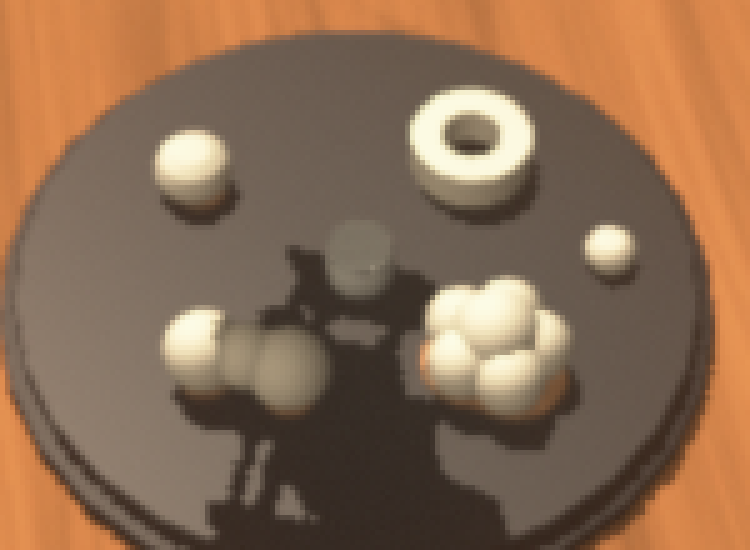

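All three pieces are seated: pebble at (192,168), bean at (245,350), clump at (500,345). The tin, spare and ring have not moved.

```bash
python3 -c "from station import workorder;print(workorder.close_job())"
```

```text
the job is handed in; nothing more can be done
None
```

I pressed the clump, then the bean, then the pebble down to their stops on the cork pads, with the wrist force reading at most 10.5 N. The hand ended clear, nothing else on the board was disturbed, and the job was handed in at about 15 s.

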